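# Find the rattling gauge case and hold it out

## Task

In one of the three sealed blue-lidded cases the heavy carbide ball has come out of its foam nest and rattles; nothing on the outside shows which. Pick the cases up one at a time and rock or shake each end to end, lid up, until you find it, setting any that does not rattle back down flat about where it stood and never bringing it to the orange mat. When you have rocked the rattling case both ways, hold it out level and still over the middle of the round orange mat, about 10 cm above it, and finish there still holding it in the gripper; leave the ring gauge, the dial indicator and the tub alone.

Things in the scene. Friction and masses are not known exactly. Their poses are not given: they have to be found in the camera images.
- case_a: one of three identical sealed cases: grey box, blue lid, blank white label on top, yellow seal tape near one end, steel latch on each short end. 118 mm long (its x axis), 54 mm wide (y), 44 mm high, rigid, about 0.4 kg in all. Origin: centre of the underside; z up. Grasp across the 54 mm width at the middle of its length
- case_b: the second case, same outside. Each case holds a 32 mm carbide ball of about 0.22 kg: in two of them fast in a foam nest at the centre, in one (any of the three, drawn anew each time) loose, so that it rolls along the case's x axis, up to 39 mm either way of the centre. All weigh the same within about 12 %
- case_c: the third case, same outside. A loose ball rolls once its case is tipped over 8 degrees end to end (at 0.4 rad it is at the low end within 0.5 s) and stays there when the case is levelled gently. From outside it is only felt: knocks at the end walls, and a moment on the tool about the case's y axis that is some 0.08 N m more or less with the ball at an end than at the centre
- mat: round orange hand-over mat with a white ring on it, 120 mm across, 3 mm thick, fixed to the desk on the far side of the cases. Origin: centre of its underside, on the desk top
- ring_gauge: steel ring gauge, 47 mm across and 18 mm high, standing loose on the desk; to be left alone. Origin: centre of its underside
- dial_gauge: dial indicator, 94 x 56 x 22 mm, lying loose on the desk; to be left alone. Origin: centre of its underside
- tub_round: round white plastic tub with a blue lid, 58 mm across and 47 mm high, standing loose on the desk; to be left alone. Origin: centre of its underside

How it is judged:
On the way, in this order (a step that is already met when the one before it is completed fails the run):
1. the rattling case, held clear of the desk, has been rocked or shaken so that its ball ran to one end (((distance between ball_c0 and case_a below 0.07 m and height (world z) of case_a above 0.03 m and contact force between the fingers and case_a above 1 N and (x of ball_c0 in the frame of case_a above 0.027 m or x of ball_c0 in the frame of case_a below -0.027 m)) or (distance between ball_c0 and case_b below 0.07 m and height (world z) of case_b above 0.03 m and contact force between the fingers and case_b above 1 N and (x of ball_c0 in the frame of case_b above 0.027 m or x of ball_c0 in the frame of case_b below -0.027 m)) or (distance between ball_c0 and case_c below 0.07 m and height (world z) of case_c above 0.03 m and contact force between the fingers and case_c above 1 N and (x of ball_c0 in the frame of case_c above 0.027 m or x of ball_c0 in the frame of case_c below -0.027 m)))).
2. then the ball ran back through the middle, the case still held clear of the desk (((distance between ball_c0 and case_a below 0.07 m and height (world z) of case_a above 0.03 m and contact force between the fingers and case_a above 1 N and x of ball_c0 in the frame of case_a between -0.018 and 0.018 m) or (distance between ball_c0 and case_b below 0.07 m and height (world z) of case_b above 0.03 m and contact force between the fingers and case_b above 1 N and x of ball_c0 in the frame of case_b between -0.018 and 0.018 m) or (distance between ball_c0 and case_c below 0.07 m and height (world z) of case_c above 0.03 m and contact force between the fingers and case_c above 1 N and x of ball_c0 in the frame of case_c between -0.018 and 0.018 m))).
3. and to an end again (((distance between ball_c0 and case_a below 0.07 m and height (world z) of case_a above 0.03 m and contact force between the fingers and case_a above 1 N and (x of ball_c0 in the frame of case_a above 0.027 m or x of ball_c0 in the frame of case_a below -0.027 m)) or (distance between ball_c0 and case_b below 0.07 m and height (world z) of case_b above 0.03 m and contact force between the fingers and case_b above 1 N and (x of ball_c0 in the frame of case_b above 0.027 m or x of ball_c0 in the frame of case_b below -0.027 m)) or (distance between ball_c0 and case_c below 0.07 m and height (world z) of case_c above 0.03 m and contact force between the fingers and case_c above 1 N and (x of ball_c0 in the frame of case_c above 0.027 m or x of ball_c0 in the frame of case_c below -0.027 m)))).
At the end, for the whole second after the job is handed in: the rattling case is held still in the fingers over the mat: its centre within 45 mm of the mat's centre seen from above, its underside 63 to 200 mm above the desk, level within 0.25 rad; the other two stand flat on the desk, released, each within 80 mm of where it started (((distance between ball_c0 and case_a below 0.07 m and horizontal distance between case_a and mat below 0.045 m and height (world z) of case_a between 0.063 and 0.2 m and angle between case_a's own z axis and vertical below 0.25 rad and linear speed of each of case_a, case_b, case_c below 0.03 m/s and contact force between the fingers and case_a above 2 N and distance of each of case_b, case_c from where it was at the start of the episode below 0.08 m and height (world z) of case_b between -0.006 and 0.006 m and angle between each of case_b, case_c's own z axis and vertical below 0.08 rad and contact force between each of the arm, the fingers and case_b below 0.2 N and height (world z) of case_c between -0.006 and 0.006 m and contact force between each of the arm, the fingers and case_c below 0.2 N) or (distance between ball_c0 and case_b below 0.07 m and horizontal distance between case_b and mat below 0.045 m and height (world z) of case_b between 0.063 and 0.2 m and angle between case_b's own z axis and vertical below 0.25 rad and linear speed of each of case_b, case_a, case_c below 0.03 m/s and contact force between the fingers and case_b above 2 N and distance of each of case_a, case_c from where it was at the start of the episode below 0.08 m and height (world z) of case_a between -0.006 and 0.006 m and angle between each of case_a, case_c's own z axis and vertical below 0.08 rad and contact force between each of the arm, the fingers and case_a below 0.2 N and height (world z) of case_c between -0.006 and 0.006 m and contact force between each of the arm, the fingers and case_c below 0.2 N) or (distance between ball_c0 and case_c below 0.07 m and horizontal distance between case_c and mat below 0.045 m and height (world z) of case_c between 0.063 and 0.2 m and angle between case_c's own z axis and vertical below 0.25 rad and linear speed of each of case_c, case_a, case_b below 0.03 m/s and contact force between the fingers and case_c above 2 N and distance of each of case_a, case_b from where it was at the start of the episode below 0.08 m and height (world z) of case_a between -0.006 and 0.006 m and angle between each of case_a, case_b's own z axis and vertical below 0.08 rad and contact force between each of the arm, the fingers and case_a below 0.2 N and height (world z) of case_b between -0.006 and 0.006 m and contact force between each of the arm, the fingers and case_b below 0.2 N))); the arm keeps its last pose, push and grip.
It fails at once if a case that does not rattle is brought over the mat ((not (distance between ball_c0 and case_a below 0.07 m) and horizontal distance between case_a and mat below 0.06 m) or (not (distance between ball_c0 and case_b below 0.07 m) and horizontal distance between case_b and mat below 0.06 m) or (not (distance between ball_c0 and case_c below 0.07 m) and horizontal distance between case_c and mat below 0.06 m)).
It fails at once if a case is turned on its side (angle between any of case_a, case_b, case_c's own z axis and vertical above 1.2 rad).
It fails at once if the ring gauge, dial indicator or tub is shifted by more than 25 mm (distance of any of ring_gauge, dial_gauge, tub_round from where it was at the start of the episode above 0.025 m).
It also fails if it takes over 72 s, if anything falls off the work surface, if the arm or the gripper's body presses on something with over 40 N, if the wrist force passes 120 N, or if a joint passes its speed limit or range.

## Robot

A 6-joint arm with a two-finger parallel gripper is mounted at the origin on a cart in front of the work surface, level with it; the furniture and walls round the work are solid. World frame = base frame: x ahead of the robot, y to its left, z up, the work surface at z = 0. Lengths are in m, angles in rad, forces in N, time in s.
With the tool pointing down it reaches from about 0.3 to 0.775 m from the base axis. Payload 14.6 kg.
Tool frame: the origin (TCP) lies at the very end of the fingers, on their centre line; the grasp point (between the pads) lies 19 mm behind it; z points along the fingers, y is the line along which they close (so a half turn about z gives the same grasp; the last joint's range is limited). The gripper opens to 94 mm and grips with 3 to 60 N. Pads are 16 mm wide; open, the fingers measure 119 mm over their backs; the gripper's body (75 mm by 177 mm) begins 78 mm behind the grasp point.
Start: joints at [1.172, 0.3, 1.521, -0, 1.321, -0.067], TCP at [0.179, 0.52, 0.205] pointing down, gripper open.
Joint ranges: [-3.03, 3.03], [-0.79, 2.21], [0.23, 2.52], [-1.04, 4.18], [0, 3.07], [-2.55, 2.55]. Speed limits (rad/s): [2.22, 2.22, 2.57, 3.14, 3.14, 3.14].

## Interface

Orientations are given as [roll, pitch, yaw] about the fixed x, y, z axes, in that order (R = Rz(yaw) Ry(pitch) Rx(roll)).
In Python, from station import ctrl gives the robot as it stands.
- The arm moves only by the shell command python3 -m pendant 'ROWS' [OPENING] [FORCE]. ROWS is JSON, a list of rows, each a list of 2 entries, a list of its own where there are three numbers: the shift along the world's x, y, z in cm, then the turn about the world's z in rad. A call has 1 to 20 rows; each row shifts and turns the commanded pose from where the row before left it; what a row does not reach is not made up. A row lasts 1/12 s, in which the tool goes at most 41.7 mm and 7.16 degrees, less where a joint would pass 70% of its speed; a pose out of reach is approached as far as the arm can. A call is refused whole if a number of a shift passes 4.17 or a number of a turn 0.125, either way. A call with a gripper value outside its range is refused whole. OPENING is the opening, from 0 (shut) to 1 (fully open), set as the call begins (- or left out, the last holds). The fingers move at their own pace and stop on an object; FORCE is the grip in N (left out, the last holds). Time passes only in rows, so rows that do not move let the fingers close. It gives the time, the measured TCP pose, the force, the opening and the grip force at its end, in the units of the state.
- ctrl.get_obs(): the state, without advancing time (a new reading comes with each control period).
- ctrl.camera(name): name is "side" or "top" or "wrist"; returns a dict with "color" (400x640x3 uint8, red, green, blue), "intrinsics" (3x3 intrinsics, pixels), "k1" (the pictures are not rectified: a ray, as slopes to the right and down, at radius r is drawn at 1 + k1 r^2 times it, then the intrinsics apply), "camera_from_world" (4x4, takes a point from world to camera coordinates). Camera axes: x right, y down, z forward; pixel columns grow to the right and rows downward; lengths in m; the calibration is good to about 2 mm. A picture is of the moment at which its call begins. There is no depth.
- ctrl.hand_in(): hands the job in; it is judged then, once.
The state is a dict: "time_s": time; "qpos": joint angles; "joint_vel": joint speeds; "tau": joint torques, N m; "ee_pos": TCP position; "eef_rot": TCP orientation; "force": force on the tool from outside, world axes, zero at the start; "moment": the same for the moment, N m; "grip_width": finger opening in m; "grip_force": force on a finger pad.
Only numpy, scipy, OpenCV 4.12 (cv2) and the standard library are available. Lean on these libraries where they do the work, as an engineer would, in place of code of your own. Each camera call takes 0.05 s, during which the arm holds its last target. There are 200 camera calls.

## Working session

There is one attempt and no reset: what is moved stays moved. The work goes in short steps, Python scripts to look and compute and a shell command to move; the robot and the scene stay as the last step left them, time stands still between calls to the robot, and variables do not carry over. Pictures are saved under pics/ and viewed, at most 10 in all, crops included, and the job is handed in when it is done.

```bash
mkdir -p pics; ls
python3 - <<'E'
from station import ctrl
import cv2
for n in("top","side"):
    c=ctrl.camera(n); cv2.imwrite(f"pics/{n}1.png",c["color"][:,:,::-1]); print(n,c["intrinsics"],c["k1"],c["camera_from_world"])
o=ctrl.get_obs(); print(o)
E
```

```text
pics
top [[481.9312588    0.         315.65508174]
 [  0.         481.9312588  200.39401575]
 [  0.           0.           1.        ]] -0.11225348408530793 [[-1.06609582e-03 -9.99992663e-01 -3.67923181e-03  2.44341362e-01]
 [-9.82965769e-01  1.72411992e-03 -1.83780640e-01  4.70926403e-01]
 [ 1.83785635e-01  3.42063116e-03 -9.82960396e-01  1.14263048e+00]
 [ 0.00000000e+00  0.00000000e+00  0.00000000e+00  1.00000000e+00]]
side [[480.37274032   0.         323.52198262]
 [  0.         480.37274032 196.94341481]
 [  0.           0.           1.        ]] -0.029369665328738834 [[ 0.95402357 -0.29937654  0.01458491 -0.39265478]
 [-0.18866472 -0.63760543 -0.74690357  0.27320824]
 [ 0.23290482  0.70981195 -0.6647724   0.84016857]
 [ 0.          0.          0.          1.        ]]
{'time_s': 0.1, 'qpos': array([ 1.17238947e+00,  3.00452551e-01,  1.52151529e+00,  1.58426674e-05,
        1.32072457e+00, -6.65916381e-02]), 'joint_vel': array([-0.00049234, -0.00102431, -0.00254456,  0.00156835, -0.00046676,
       -0.00032329]), 'tau': array([ 2.11950828e-03, -5.32649624e+01, -3.53285766e+01,  7.09657255e-02,
        2.34694808e-02, -7.19243758e-05]), 'ee_pos': array([0.17906844, 0.51977768, 0.20492434]), 'eef_rot': array([-3.14049635e+00, -8.84922832e-05,  2.80977346e+00]), 'force': array([ 0.50542144,  0.37553354, -0.11822646]), 'moment': array([-0.04007491, -0.00107848, -0.03087519]), 'grip_force': 0.0, 'grip_width': 0.09384013442653481}
```

View pics/top1.png

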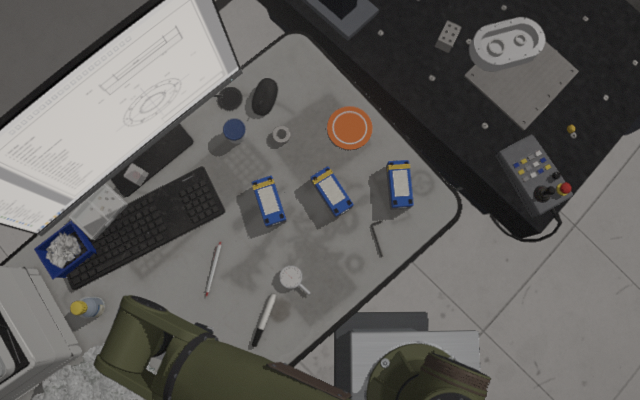

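View pics/side1.png

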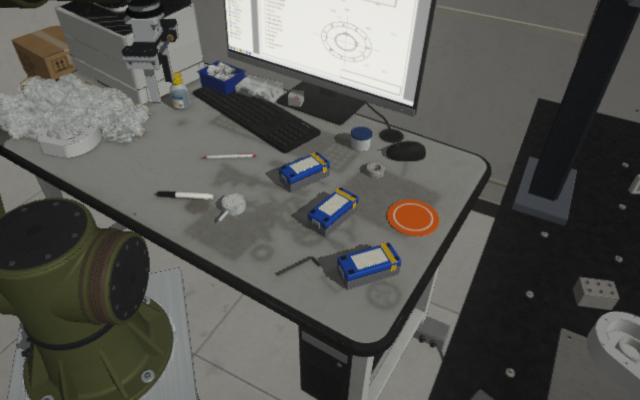

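Top view: cases about (269,201), (332,191) and (400,185). Mat is at (350,128), tub (234,130), ring gauge (281,134) and dial indicator (291,278). I'll enlarge the cases.

Run:
```python
import cv2
i=cv2.imread("pics/top1.png")[95:235,240:430]
cv2.imwrite("pics/crop1.png",cv2.resize(i,None,fx=4,fy=4,interpolation=cv2.INTER_CUBIC))
```

```text
(no output)
```

View pics/crop1.png

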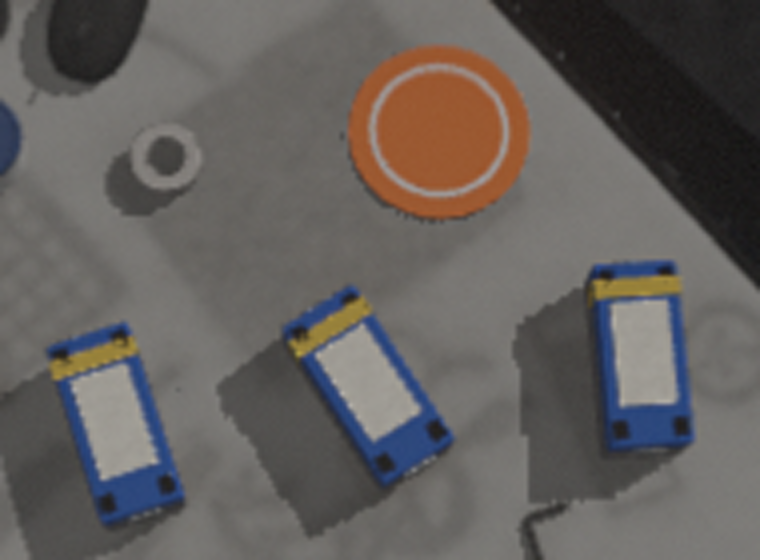

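Lid corners in crop pixels:
- Left case: (48,346), (128,324), (183,500), (105,526)
- Middle case: (285,328), (352,288), (453,440), (387,485)
- Right case: (590,268), (676,262), (692,445), (608,452)

The mat centre is (439,131), and the ring gauge (166,157).

```bash
cat > h.py <<'E'
import numpy as np, cv2
from station import ctrl
def unproj(px,c,z):
    # px Nx2 -> world points at height z
    K=c["intrinsics"];M=c["camera_from_world"]
    s=cv2.undistortPoints(np.float64(px).reshape(-1,1,2),K,np.array([c["k1"],0,0,0,0.])).reshape(-1,2)
    d=np.c_[s,np.ones(len(s))]@M[:3,:3]; o=-M[:3,:3].T@M[:3,3]
    return o+d*((z-o[2])/d[:,2])[:,None]
E
python3 - <<'E'
from h import *
c=ctrl.camera("top")
f=lambda p:np.float64(p)/4+[240-.375,95-.375]
for n,p in dict(L=[(48,346),(128,324),(183,500),(105,526)],M=[(285,328),(352,288),(453,440),(387,485)],R=[(590,268),(676,262),(692,445),(608,452)]).items():
    w=unproj(f(p),c,.044)[:,:2]; ax=(w[0]+w[1]-w[2]-w[3])/2
    print(n,w.mean(0).round(4),"len",np.linalg.norm(ax).round(4),"wid",np.linalg.norm(w[1]-w[0]).round(4),np.linalg.norm(w[2]-w[3]).round(4),"axis yaw",np.arctan2(ax[1],ax[0]).round(3))
for z,p in((.003,(439,131)),(.018,(166,157))): print(unproj(f([p]),c,z).round(4))
for z,p in((.047,(234,128)),(.02,(291,278))): print(unproj([p],c,z).round(4))
E
python3 -m pendant '[[[0,0,0],0]]' 1 20
```

```text
L [0.4714 0.3598] len 0.1175 wid 0.0516 0.0502 axis yaw 0.316
M [0.4954 0.2036] len 0.1157 wid 0.049 0.0495 axis yaw 0.566
R [0.5134 0.0339] len 0.117 wid 0.0546 0.0524 axis yaw 0.056
[[0.6743 0.1549 0.003 ]]
[[0.6517 0.3331 0.018 ]]
[[0.6585 0.4512 0.047 ]]
[[0.2826 0.3043 0.02  ]]
time_s: 0.23
ee_pos: [0.1791, 0.5199, 0.2051]
eef_rot: [-3.141, -0.0, 2.81]
force: [0.5, -0.2, 0.8]
grip_width: 0.0945
grip_force: 0.0
```

```bash
python3 -m pendant '[[[3.24,-1.78,-1.1],0.072],[[3.24,-1.78,-1.1],0.072],[[3.24,-1.78,-1.1],0.072],[[3.24,-1.78,-1.1],0.072],[[3.24,-1.78,-1.1],0.072],[[3.24,-1.78,-1.1],0.072],[[3.24,-1.78,-1.1],0.072],[[3.24,-1.78,-1.1],0.072],[[3.24,-1.78,-1.1],0.072],[[0,0,0],0],[[0,0,0],0]]' 1 45
python3 - <<'E'
from h import *
c=ctrl.camera("wrist"); cv2.imwrite("pics/w1.png",c["color"][:,:,::-1])
E
```

```text
time_s: 1.15
ee_pos: [0.4716, 0.3585, 0.1054]
eef_rot: [-3.141, -0.002, -2.828]
force: [-0.8, 0.7, 0.6]
grip_width: 0.0937
grip_force: 0.0
```

View pics/w1.png

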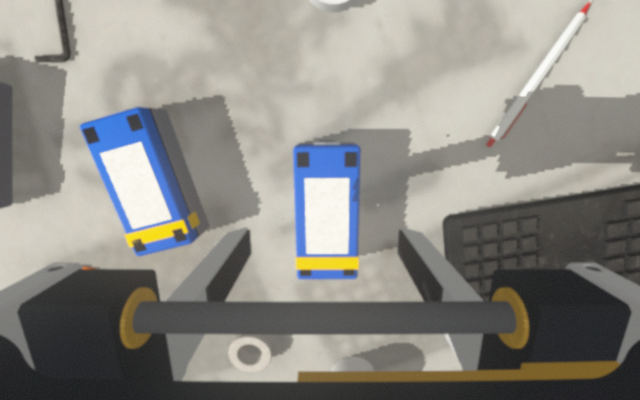

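The wrist view shows the left case centred between the fingertips at (327,210), and it is aligned. I'll go down, grip and lift.

```bash
python3 -m pendant '[[[0,0,-3],0],[[0,0,-3],0],[[0,0,-2.2],0],[[0,0,-1.1],0],[[0,0,0],0],[[0,0,0],0]]' 1 45; python3 -m pendant '[[[0,0,0],0],[[0,0,0],0],[[0,0,0],0],[[0,0,0],0],[[0,0,0],0],[[0,0,0],0],[[0,0,0],0],[[0,0,0],0]]' 0.3 45;  python3 -m pendant '[[[0,0,1],0],[[0,0,2],0],[[0,0,2],0],[[0,0,2],0],[[0,0,1],0],[[0,0,0],0],[[0,0,0],0],[[0,0,0],0],[[0,0,0],0]]' 0.3 45
cat > m.py <<'E'
from h import *
o=ctrl.get_obs(); y=o["eef_rot"][2]
R=np.array([[np.cos(y),np.sin(y)],[-np.sin(y),np.cos(y)]])
print(o["time_s"],o["force"].round(2),"moment tool-aligned",(R@o["moment"][:2]).round(4),o["moment"].round(3),o["grip_force"])
E
python3 m.py
```

```text
time_s: 1.7
ee_pos: [0.4706, 0.3605, 0.0144]
eef_rot: [3.141, 0.001, -2.825]
force: [1.1, 0.0, 0.3]
grip_width: 0.0938
grip_force: 0.0
time_s: 2.37
ee_pos: [0.4708, 0.3599, 0.0136]
eef_rot: [3.141, 0.0, -2.825]
force: [-1.4, 0.7, 1.4]
grip_width: 0.0536
grip_force: 45.0
time_s: 3.12
ee_pos: [0.4702, 0.3594, 0.092]
eef_rot: [-3.141, -0.002, -2.825]
force: [0.9, -0.3, -3.1]
grip_width: 0.0537
grip_force: 45.0
3.1167 [ 0.88 -0.25 -3.13] moment tool-aligned [-0.0955 -0.0205] [ 0.084  0.049 -0.008] 44.99629497528076
```

```bash
for k in 1 2 3; do python3 -m pendant '[[[0,0,0],0]]' >/dev/null; python3 m.py; done;  python3 -m pendant '[[[-3.8,-1.24,0],0],[[-3.8,-1.24,0],0],[[-3.8,-1.24,0],0],[[0,0,0],0],[[0,0,0],0],[[0,0,0],0],[[0,0,0],0],[[0,0,0],0],[[0,0,0],0]]'; python3 m.py; for k in 1 2 3; do python3 -m pendant '[[[0,0,0],0]]' >/dev/null; python3 m.py; done;  python3 -m pendant '[[[3.8,1.24,0],0],[[3.8,1.24,0],0],[[3.8,1.24,0],0],[[0,0,0],0],[[0,0,0],0],[[0,0,0],0],[[0,0,0],0],[[0,0,0],0],[[0,0,0],0]]'; python3 m.py; for k in 1 2 3; do python3 -m pendant '[[[0,0,0],0]]' >/dev/null; python3 m.py; done
```

```text
3.2 [ 0.02 -0.66 -4.1 ] moment tool-aligned [-0.1045 -0.0452] [ 0.085  0.075 -0.028] 44.99633967876434
3.2833 [ 0.71  0.51 -3.58] moment tool-aligned [-0.0124  0.0258] [ 0.02  -0.021  0.082] 44.99634504318237
3.3667 [ 0.05 -0.89 -3.44] moment tool-aligned [-0.0341  0.0296] [ 0.042 -0.017  0.053] 44.99623775482178
time_s: 4.12
ee_pos: [0.3573, 0.3227, 0.0933]
eef_rot: [-3.142, -0.0, -2.826]
force: [1.2, 0.4, -3.7]
grip_width: 0.0539
grip_force: 45.0
4.1167 [ 1.18  0.44 -3.69] moment tool-aligned [-0.0646 -0.0281] [ 0.053  0.047 -0.014] 44.99640226364136
4.2 [ 0.07  0.51 -4.01] moment tool-aligned [-0.0281  0.0504] [ 0.042 -0.039  0.047] 44.996466636657715
4.2833 [-0.21  0.49 -3.45] moment tool-aligned [-0.0431  0.0441] [ 0.055 -0.028  0.023] 44.99647378921509
4.3667 [ 0.27  0.13 -3.65] moment tool-aligned [-0.029  -0.0202] [ 0.021  0.028 -0.001] 44.99633431434631
time_s: 5.12
ee_pos: [0.4703, 0.3598, 0.0939]
eef_rot: [3.141, 0.0, -2.825]
force: [-0.8, -1.1, -3.6]
grip_width: 0.0539
grip_force: 45.0
5.1167 [-0.76 -1.06 -3.61] moment tool-aligned [-0.0309  0.0081] [0.032 0.002 0.01 ] 44.99632716178894
5.2 [ 0.54  0.24 -4.1 ] moment tool-aligned [-0.0565  0.0051] [0.055 0.013 0.075] 44.99626278877258
5.2833 [ 0.44  0.49 -3.28] moment tool-aligned [-0.066  -0.0176] [ 0.057  0.037 -0.063] 44.99626815319061
5.3667 [ 0.18  0.8  -4.25] moment tool-aligned [0.0032 0.0373] [ 0.009 -0.036 -0.063] 44.99630033969879
```

The moment about the case's y axis stayed near zero at both ends, so the left case isn't rattling. I'll set it back down and go to the middle one.

```bash
python3 -m pendant '[[[0,0,-3],0],[[0,0,-2.5],0],[[0,0,-1.5],0],[[0,0,-0.7],0],[[0,0,-0.3],0],[[0,0,0],0],[[0,0,0],0]]'; python3 -m pendant '[[[0,0,0],0],[[0,0,0],0],[[0,0,0],0],[[0,0,0],0],[[0,0,0],0],[[0,0,0],0]]' 1; python3 -m pendant '[[[0,0,3],0],[[0,0,3.5],0],[[0,0,2.5],0],[[0.5,-3.12,0],0.05],[[0.5,-3.12,0],0.05],[[0.5,-3.12,0],0.05],[[0.5,-3.12,0],0.05],[[0.5,-3.12,0],0.05],[[0,0,0],0],[[0,0,0],0]]'
python3 - <<'E'
from h import *
c=ctrl.camera("wrist"); cv2.imwrite("pics/w2.png",c["color"][:,:,::-1])
E
```

```text
time_s: 5.95
ee_pos: [0.4711, 0.3601, 0.0142]
eef_rot: [3.141, 0.001, -2.825]
force: [0.3, -0.2, -4.1]
grip_width: 0.0534
grip_force: 45.0
time_s: 6.45
ee_pos: [0.4708, 0.3598, 0.0136]
eef_rot: [3.142, 0.0, -2.825]
force: [0.5, -0.5, -0.3]
grip_width: 0.0902
grip_force: 0.0
time_s: 7.28
ee_pos: [0.4961, 0.2027, 0.1037]
eef_rot: [-3.142, 0.0, -2.578]
force: [0.2, 0.8, -0.4]
grip_width: 0.0942
grip_force: 0.0
```

View pics/w2.png

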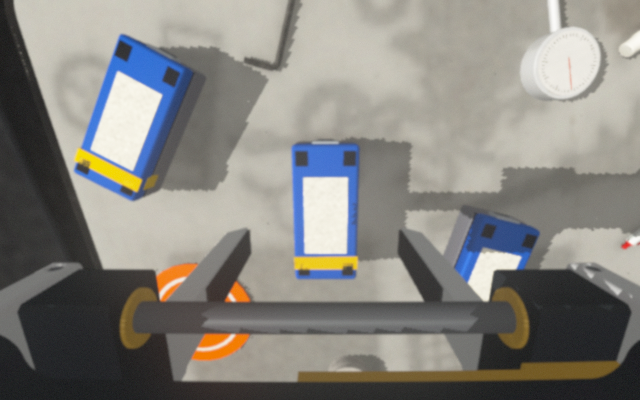

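The middle case is centred between the fingers at (326,210). I'll grip, lift, and shake along its axis away from the mat.

```bash
python3 -m pendant '[[[0,0,-3],0],[[0,0,-3],0],[[0,0,-2.0],0],[[0,0,-1.0],0],[[0,0,0],0],[[0,0,0],0]]' 1 45 | head -2; python3 -m pendant '[[[0,0,0],0],[[0,0,0],0],[[0,0,0],0],[[0,0,0],0],[[0,0,0],0],[[0,0,0],0],[[0,0,0],0],[[0,0,0],0]]' 0.3 45;  python3 -m pendant '[[[0,0,1],0],[[0,0,2],0],[[0,0,2],0],[[0,0,2],0],[[0,0,1],0],[[0,0,0],0],[[0,0,0],0]]' |head -2;  for k in 1 2 3; do python3 -m pendant '[[[0,0,0],0]]' >/dev/null; python3 m.py; done;  python3 -m pendant '[[[-3.4,-2.14,0],0],[[-3.4,-2.14,0],0],[[-3.4,-2.14,0],0],[[0,0,0],0],[[0,0,0],0],[[0,0,0],0],[[0,0,0],0],[[0,0,0],0],[[0,0,0],0]]'|head -2; for k in 1 2 3 4; do python3 -m pendant '[[[0,0,0],0]]' >/dev/null; python3 m.py; done;  python3 -m pendant '[[[3.4,2.14,0],0],[[3.4,2.14,0],0],[[3.4,2.14,0],0],[[0,0,0],0],[[0,0,0],0],[[0,0,0],0],[[0,0,0],0],[[0,0,0],0],[[0,0,0],0]]'; for k in 1 2 3 4; do python3 -m pendant '[[[0,0,0],0]]' >/dev/null; python3 m.py; done
```

```text
time_s: 7.83
ee_pos: [0.4959, 0.2045, 0.0139]
time_s: 8.5
ee_pos: [0.4958, 0.2038, 0.0136]
eef_rot: [-3.142, 0.0, -2.575]
force: [0.1, 0.1, 3.3]
grip_width: 0.0534
grip_force: 45.0
time_s: 9.08
ee_pos: [0.4956, 0.2037, 0.0932]
9.1667 [-0.53 -0.62 -4.29] moment tool-aligned [-0.1234  0.0215] [ 0.116  0.048 -0.052] 44.99855160713196
9.25 [ 1.31 -1.33 -4.03] moment tool-aligned [-0.0419 -0.0119] [ 0.029  0.033 -0.025] 44.998483657836914
9.3333 [-0.45  0.23 -4.48] moment tool-aligned [-0.0663 -0.0165] [ 0.047  0.049 -0.004] 44.99853193759918
time_s: 10.08
ee_pos: [0.3942, 0.1399, 0.0933]
10.1667 [-0.51  0.09 -3.45] moment tool-aligned [-0.1129  0.0372] [ 0.115  0.029 -0.02 ] 44.998621344566345
10.25 [ 0.64  0.18 -3.11] moment tool-aligned [-0.0351  0.0432] [ 0.053 -0.018  0.011] 44.998533725738525
10.3333 [ 0.66 -0.72 -4.89] moment tool-aligned [-0.0664 -0.0494] [0.03  0.077 0.007] 44.99856770038605
10.4167 [-0.08  0.54 -3.41] moment tool-aligned [-0.0619  0.0118] [0.059 0.023 0.019] 44.99844253063202
time_s: 11.17
ee_pos: [0.4954, 0.2035, 0.0939]
eef_rot: [-3.141, 0.001, -2.576]
force: [1.3, 0.7, -3.4]
grip_width: 0.0538
grip_force: 45.0
11.25 [-0.14 -0.07 -3.61] moment tool-aligned [-0.0556  0.0051] [0.05  0.026 0.001] 44.998626708984375
11.3333 [-0.07  0.42 -4.26] moment tool-aligned [-0.0794  0.0271] [0.082 0.02  0.005] 44.99871075153351
11.4167 [-0.19 -0.32 -3.52] moment tool-aligned [-0.1084  0.0212] [0.103 0.04  0.034] 44.998648166656494
11.5 [-0.08  0.14 -3.61] moment tool-aligned [-0.1327  0.0235] [ 0.125  0.051 -0.011] 44.998632073402405
```

No moment change here either. I'll set the middle case back and test the right one.

```bash
python3 -m pendant '[[[0,0,-3],0],[[0,0,-2.5],0],[[0,0,-1.5],0],[[0,0,-0.7],0],[[0,0,-0.3],0],[[0,0,0],0],[[0,0,0],0]]'|head -2; python3 -m pendant '[[[0,0,0],0],[[0,0,0],0],[[0,0,0],0],[[0,0,0],0],[[0,0,0],0],[[0,0,0],0]]' 1; python3 -m pendant '[[[0,0,3],0],[[0,0,3.5],0],[[0,0,2.5],0],[[0.3,-2.83,0],-0.085],[[0.3,-2.83,0],-0.085],[[0.3,-2.83,0],-0.085],[[0.3,-2.83,0],-0.085],[[0.3,-2.83,0],-0.085],[[0.3,-2.83,0],-0.085],[[0,0,0],0],[[0,0,0],0]]'
python3 - <<'E'
from h import *
c=ctrl.camera("wrist"); cv2.imwrite("pics/w3.png",c["color"][:,:,::-1])
E
```

```text
time_s: 12.08
ee_pos: [0.4963, 0.204, 0.0142]
time_s: 12.58
ee_pos: [0.4958, 0.2038, 0.0135]
eef_rot: [-3.142, 0.0, -2.575]
force: [-0.5, -0.8, 0.1]
grip_width: 0.0903
grip_force: 0.0
time_s: 13.5
ee_pos: [0.5138, 0.0331, 0.1035]
eef_rot: [3.142, 0.0, -3.087]
force: [-0.4, -0.4, 0.2]
grip_width: 0.094
grip_force: 0.0
```

View pics/w3.png

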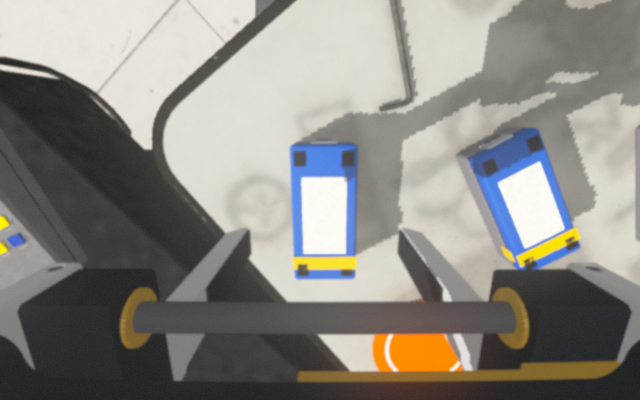

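The right case is centred at (324,210), and the middle case stands flat nearby. Grip, lift and shake.

```bash
python3 -m pendant '[[[0,0,-3],0],[[0,0,-3],0],[[0,0,-2.0],0],[[0,0,-1.0],0],[[0,0,0],0],[[0,0,0],0]]' 1 45 | head -2; python3 -m pendant '[[[0,0,0],0],[[0,0,0],0],[[0,0,0],0],[[0,0,0],0],[[0,0,0],0],[[0,0,0],0],[[0,0,0],0],[[0,0,0],0]]' 0.3 45;  python3 -m pendant '[[[0,0,1],0],[[0,0,2],0],[[0,0,2],0],[[0,0,2],0],[[0,0,1],0],[[0,0,0],0],[[0,0,0],0]]' |head -2;  for k in 1 2 3; do python3 -m pendant '[[[0,0,0],0]]' >/dev/null; python3 m.py; done;  python3 -m pendant '[[[-4.1,-0.2,0],0],[[-4.1,-0.2,0],0],[[-4.1,-0.2,0],0],[[0,0,0],0],[[0,0,0],0],[[0,0,0],0],[[0,0,0],0],[[0,0,0],0],[[0,0,0],0]]'|head -2; for k in 1 2 3 4; do python3 -m pendant '[[[0,0,0],0]]' >/dev/null; python3 m.py; done;  python3 -m pendant '[[[4.1,0.2,0],0],[[4.1,0.2,0],0],[[4.1,0.2,0],0],[[0,0,0],0],[[0,0,0],0],[[0,0,0],0],[[0,0,0],0],[[0,0,0],0],[[0,0,0],0]]'; for k in 1 2 3 4; do python3 -m pendant '[[[0,0,0],0]]' >/dev/null; python3 m.py; done
```

```text
time_s: 14.05
ee_pos: [0.514, 0.0346, 0.0139]
time_s: 14.72
ee_pos: [0.5138, 0.0339, 0.0136]
eef_rot: [-3.141, 0.0, -3.085]
force: [-1.3, -1.7, 2.8]
grip_width: 0.0538
grip_force: 45.0
time_s: 15.3
ee_pos: [0.5136, 0.034, 0.0932]
15.3833 [-0.31 -0.41 -4.36] moment tool-aligned [-0.0637  0.0052] [ 0.064 -0.002 -0.01 ] 44.99145269393921
15.4667 [-0.41  0.82 -2.84] moment tool-aligned [-0.0004 -0.0324] [-0.001  0.032  0.016] 44.99143123626709
15.55 [-0.04 -0.5  -3.38] moment tool-aligned [-0.0273  0.0317] [ 0.029 -0.03  -0.027] 44.99155104160309
time_s: 16.3
ee_pos: [0.3913, 0.028, 0.0933]
16.3833 [ 0.76 -0.45 -2.71] moment tool-aligned [-0.0902  0.0407] [ 0.092 -0.036  0.041] 44.991581439971924
16.4667 [ 0.06 -0.41 -3.18] moment tool-aligned [-0.0132  0.1057] [ 0.019 -0.105 -0.025] 44.99155640602112
16.55 [ 0.11 -0.37 -3.07] moment tool-aligned [-0.0436  0.0459] [ 0.046 -0.043  0.003] 44.9916136264801
16.6333 [ 0.62 -0.32 -4.39] moment tool-aligned [-0.043   0.0773] [ 0.047 -0.075 -0.01 ] 44.991488456726074
time_s: 17.38
ee_pos: [0.5133, 0.034, 0.0939]
eef_rot: [-3.142, 0.001, -3.085]
force: [-0.2, 0.3, -3.5]
grip_width: 0.0537
grip_force: 45.0
17.4667 [-0.84 -0.02 -4.03] moment tool-aligned [ 0.0159 -0.0714] [-0.02   0.07  -0.056] 44.99160289764404
17.55 [ 0.47 -0.58 -2.71] moment tool-aligned [ 0.0174 -0.0589] [-0.021  0.058 -0.042] 44.99143302440643
17.6333 [-0.44  0.75 -2.99] moment tool-aligned [-0.0601 -0.0933] [ 0.055  0.097 -0.006] 44.99144196510315
17.7167 [ 0.41 -0.16 -4.04] moment tool-aligned [-0.0416 -0.1267] [ 0.034  0.129 -0.065] 44.99142229557037
```

The moment changed sign, from +0.07 to -0.09 N m, so the right case is the rattler and its ball has run to both ends. I'll take it over the mat.

```bash
python3 -m pendant '[[[0.6,0.4,0.5],0],[[1.2,0.9,0.5],0],[[1.8,1.4,0.5],0],[[2.2,1.7,0.5],0],[[2.3,1.7,0.3],0],[[2.2,1.7,0],0],[[2.2,1.6,0],0],[[1.7,1.2,0],0],[[1.2,0.9,0],0],[[0.7,0.6,0],0],[[0,0,0],0],[[0,0,0],0],[[0,0,0],0],[[0,0,0],0],[[0,0,0],0],[[0,0,0],0],[[0,0,0],0],[[0,0,0],0]]'; python3 m.py
python3 - <<'E'
from h import *
a=ctrl.camera("top")["color"][60:260,200:450]; 
cv2.imwrite("pics/end.png",cv2.resize(a[:,:,::-1],None,fx=3,fy=3))
E
```

```text
time_s: 19.22
ee_pos: [0.6747, 0.1549, 0.1166]
eef_rot: [3.142, 0.0, -3.086]
force: [-0.1, 0.3, -3.1]
grip_width: 0.0539
grip_force: 45.0
19.2167 [-0.09  0.33 -3.07] moment tool-aligned [ 0.0222 -0.1183] [-0.029  0.117  0.044] 44.99160647392273
```

View pics/end.png

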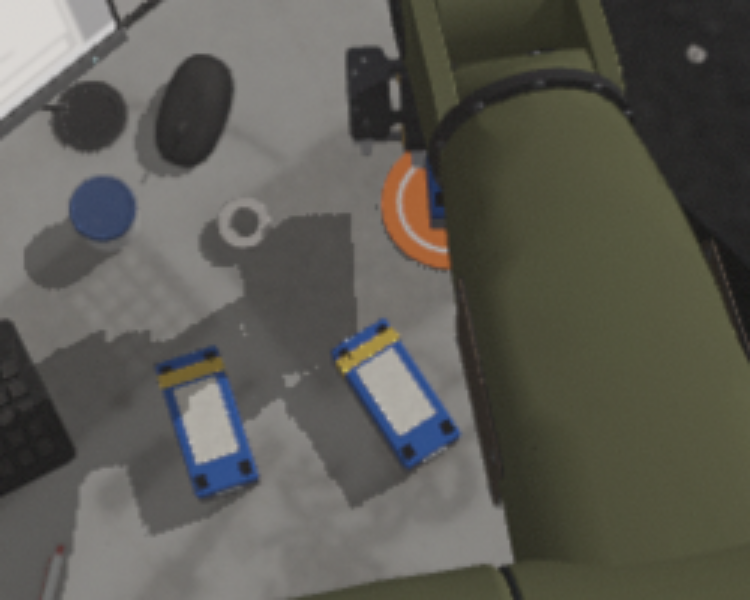

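The two quiet cases stand flat where they started, at crop pixels (207,420) and (395,393). The rattling case is held over the mat at (440,200), and the ring gauge and tub haven't moved. Handing in.

```bash
python3 -c "
from station import ctrl
print(ctrl.hand_in())"
```

```text
the job is handed in; nothing more can be done
None
```

The right-hand case is the one that rattles; I handed in with it held level about 10 cm over the middle of the mat and the other two set back where they stood, at about 19 s of the 72 s allowed (no verdict was returned).

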